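Wind a serviced clock movement and set it going

ROBOT

A 6-joint arm with a two-finger parallel gripper is mounted at the origin on the work surface. World frame = base frame: x ahead of the robot, y to its left, z up, the work surface at z = 0. Lengths are in m, angles in rad, forces in N, time in s.
With the tool pointing down it reaches from about 0.375 to 0.9 m from the base axis. Payload 3.1 kg.
Tool frame: the origin (TCP) lies midway between the tips of the shut fingers; the grasp point (between the pads) lies 19 mm behind it (manip.pinch_z is the distance from the TCP to the grasp point, in m); z points along the fingers, y is the line along which they close (so a half turn about z gives the same grasp; the last joint's range is limited). The gripper opens to 85 mm and grips with 20 to 120 N. Pads are 22 mm wide; open, the fingers measure 114 mm over their backs; the gripper's body (76 mm by 85 mm) begins 54 mm behind the grasp point. The pads swing forward as they close: fully open they stand 13 mm farther back than shut.
Start: joints at [-1.512, 0.527, 1.433, -0, 1.181, -0.178], TCP at [0.147, -0.608, 0.231] pointing down, gripper open.
Joint ranges: [-3.08, 3.08], [-0.75, 2.2], [0.22, 2.44], [-1.43, 4.57], [0, 2.65], [-2.85, 2.85]. Speed limits (rad/s): [2.79, 2.79, 3.14, 3.14, 3.14, 3.14].

INTERFACE

Orientations are given as a unit quaternion [x, y, z, w].
In Python, from station import manip, viewer, ticket gives the robot as it stands.
- The arm moves only by the shell command python3 -m creep 'ROWS' [FORCE]. ROWS is JSON, a list of rows, each an object with "slide": the shift along the tool's x, y, z in cm, a list of three; "angular": the turn, a rotation vector about the tool's x, y, z in rad, a list of three; "claw": the opening, from -1 (shut) to 1 (fully open). A call has 1 to 10 rows; each row shifts and turns the commanded pose from where the row before left it, along the tool's axes as they then stand; what a row does not reach is not made up. A row lasts 1/12 s, in which the tool goes at most 41.7 mm and 7.16 degrees, less where a joint would pass 70% of its speed; a pose out of reach is approached as far as the arm can. A call with a gripper value outside its range is refused whole. The fingers move at their own pace and stop on an object; FORCE is the grip in N (left out, the last holds). Time passes only in rows, so rows that do not move let the fingers close. It gives the time, the measured TCP pose, the force, the opening and the grip force at its end, in the units of the state.
- manip.sense(): the state, without advancing time (a new reading comes with each control period).
- viewer.snapshot(name): name is "scene" or "side" or "wrist"; returns the picture (384x512x3 uint8, blue, green, red); there is no depth.
- viewer.calibration(name): a dict with "fov_y" (degrees; the focal length in pixels is half the picture's height over the tangent of half this angle, whatever the lens; pixels are square), "cx", "cy" (the principal point, pixels), "k1" (the pictures are not rectified: a ray, as slopes to the right and down, at radius r is drawn at 1 + k1 r^2 times it, then the intrinsics apply), "T" (4x4, takes a point from camera to world coordinates); the wrist camera has in their place "tool_from_camera" (4x4, takes a point from camera to tool coordinates, whose origin is the TCP and whose axes are the flange's). Camera axes: x right, y up, looking along -z (the intrinsics and any distortion apply to the point x, -y, -z); pixel columns grow to the right and rows downward; lengths in m; the calibration is good to about 2 mm. A picture is of the moment at which its call begins: read the wrist's pose just before it. calibration takes no time and is no camera call.
- ticket.sign_off(): hands the job in; it is judged then, once.
The state is a dict: "t": time; "q": joint angles; "qd": joint speeds; "tau": joint torques, N m; "tcp_pos": TCP position; "tool_rot": TCP orientation; "force": force on the tool from outside, world axes, zero at the start; "ft_torque": the same for the moment, N m; "finger_gap": opening from 0.0 (shut) to 1.0 (fully open); "gripper_force": force on a finger pad.
Only numpy, scipy, OpenCV 4.12 (cv2) and the standard library are available. Lean on these libraries where they do the work, as an engineer would, in place of code of your own. Each camera call takes 0.05 s, during which the arm holds its last target. There are 200 camera calls.

TASK

The clock movement on the wooden stand is ready for its test run: wind its mainspring fully with the key that is on it (clockwise; the click holds it between part turns) until the key comes up firm against its stop, without forcing it any further. Then push the stop lever clear of the balance wheel so that the clock runs. Keep off the balance wheel, and leave the other things on the bench where they are.

Things in the scene. Friction and masses are not known exactly. Their poses are not given: they have to be found in the camera images.
- movement: Brass clock movement lying dial side up (no dial), fixed on a 180 x 180 mm wooden stand fixed to the bench. Two round plates of 156 mm diameter; the upper one's top is 69 mm above the bench. Origin: centre of the stand's underside; x, y along its edges, z up. In this frame: winding arbor at (0, -35) mm, balance (-20, 45), stop lever's pivot (25, 45), hand arbor (-12, 0), 87 mm high.
- key_bar (a point): Centre of the winding key's flat steel bar, on the vertical winding axis, 111 mm above the bench. The bar is 46 mm long (this point's x axis lies along it, level), 10 mm thick (its y), 22 mm tall (100 to 122 mm above the bench), with two dark eyes, on a stem of 11 mm over a ratchet wheel of 52 mm at 71 to 76 mm. The key does not come off. Winding it takes 0.12 to 0.17 N m.
- winding_key (a joint): How far the mainspring is wound, rad: the key's turn relative to the barrel below. Turning the key clockwise seen from above adds to it; the bar's direction in the movement's frame is minus this angle (within 0.03). It starts partly wound (about 13.3 to 15.2; the spring pulls back) and comes to a hard stop at 18.0, fully wound: from there on the key drags the barrel.
- barrel (a joint): Turn of the brass mainspring barrel (64 mm diameter, under the upper plate), clockwise seen from above, rad. The clock's train holds it against the spring: about 0.02 as it starts. When the fully wound key is turned on, it follows stiffly (5 N m per rad): feeling the stop with 0.5 N m takes it to about 0.1; beyond 0.25 (1.25 N m) the train is strained.
- click (a joint): The sprung click (pawl) on the key's ratchet wheel, rad: near 0 in a gap, about 0.13 on a tooth's tip. It holds the key: when let go, the key springs back to the last tooth passed, at most 0.31 rad (20 teeth), and is held there firmly. The last tooth drops in at about 17.9, just before the stop; the key then rests at 17.88.
- lever_post (a point): Top centre of the finger post at the tail of the steel stop lever: an upright round post of 10 mm diameter, from 75 to 94 mm above the bench, 32 mm from the lever's vertical pivot (the lever's flat arm, 6 mm wide, lies 75 to 78 mm high); in the movement's frame it starts at (57, 45) mm.
- stop_lever (a joint): Angle of the stop lever about its vertical pivot, rad. 0 as it starts: its nose blocks the balance. Turning clockwise seen from above adds to it, to a stop at 0.6: the post has then moved 18 mm toward the movement's -y, from (57, 45) to (51, 27) mm in its frame. Held by friction (1.3 N at the post); stays where it is left. The balance is free beyond 0.4.
- balance: Balance wheel, a delicate brass wheel of 34 mm diameter lying 70 to 75 mm above the bench under its cock (a brass bridge, top at 81 mm); origin on its axis, at the plate. Swings to and fro when released. Not to be touched.
- screwdriver: Bystander: yellow-handled screwdriver 170 mm long, lying near the stand. Origin under its middle.
- tweezers: Bystander: steel tweezers 125 mm long, lying near the stand.
- oil_pot: Bystander: dark steel oil pot with a small knob, 42 mm diameter, 33 mm tall, near the stand.
- loupe: Bystander: black eye loupe, 38 mm diameter, 32 mm tall, near the stand.
- spare_barrel: Bystander: brass spring barrel with a steel arbor, 56 mm diameter, 32 mm tall, near the stand.
- spare_key: Bystander: small brass winding key lying flat, 58 mm long, near the stand.
- trophy: Bystander: brass cup on a square stone plinth, 185 mm tall, to the robot's left.
- dial: Bystander: white clock dial, a disc of 140 mm diameter, 5 mm thick, lying to the robot's right.

How it is judged:
On the way, in this order (a step that is already met when the one before it is completed fails the run):
1. the mainspring is wound right up to its stop, with the stop lever still on (value of joint winding_key above 17.8 rad and value of joint stop_lever below 0.2 rad), for 0.2 s.
2. the stop lever is pushed clear of the balance (value of joint stop_lever above 0.4 rad), for 0.2 s.
At the end, for the whole second after the job is handed in: The key is let go and rests on the last tooth before its stop (joint above 17.75 of 18.0 rad; one tooth short is 17.57), the stop lever stands clear of the balance (over 0.4 of 0.6 rad), and nothing else on the bench has been moved (value of joint winding_key above 17.75 rad and value of joint stop_lever above 0.4 rad); the robot touches nothing.
It fails at once if the key is forced on past its stop, dragging the barrel round by over 0.25 rad (value of joint barrel above 0.25 rad).
It fails at once if the balance wheel is touched by the robot (contact force between any of the fingers, the arm and balance above 0.5 N).
It fails at once if another thing on the bench is moved by more than 25 mm (distance of any of screwdriver, tweezers, oil_pot, loupe, spare_barrel, spare_key, trophy, dial from where it was at the start of the episode above 0.025 m).
It also fails if it takes over 67 s, if anything falls off the work surface, if the arm or the gripper's body presses on something with over 40 N, if the wrist force passes 120 N, or if a joint passes its speed limit or range.

## Working session

There is one attempt and no reset: what is moved stays moved. The work goes in short steps, Python scripts to look and compute and a shell command to move; the robot and the scene stay as the last step left them, time stands still between calls to the robot, and variables do not carry over. Pictures are saved under pics/ and viewed, at most 10 in all, crops included, and the job is handed in when it is done.

```bash
ls; mkdir -p pics
cat > h.py <<'E'
import numpy as np, cv2
from station import manip, viewer, ticket
from scipy.spatial.transform import Rotation as R
def cam(name, s=None):
    c=viewer.calibration(name); f=192/np.tan(np.radians(c["fov_y"])/2)
    K=np.array([[f,0,c["cx"]],[0,f,c["cy"]],[0,0,1]]); 
    if "T" in c: T=np.array(c["T"])
    else:
        s=s or manip.sense(); W=np.eye(4); W[:3,:3]=R.from_quat(s["tool_rot"]).as_matrix(); W[:3,3]=s["tcp_pos"]
        T=W@np.array(c["tool_from_camera"])
    return K,np.array([c["k1"],0,0,0,0.]),T
def ray(c,uv):
    K,d,T=c; p=cv2.undistortPoints(np.array([[uv]],float),K,d)[0,0]
    v=T[:3,:3]@np.array([p[0],-p[1],-1]); return T[:3,3],v/np.linalg.norm(v)
def atz(c,uv,z):
    o,v=ray(c,uv); return o+v*(z-o[2])/v[2]
def tri(obs):
    A=np.zeros((3,3));b=np.zeros(3)
    for c,uv in obs:
        o,v=ray(c,uv);P=np.eye(3)-np.outer(v,v);A+=P;b+=P@o
    return np.linalg.solve(A,b)
def proj(c,P):
    K,d,T=c; q=(np.linalg.inv(T)@np.r_[P,1])[:3]; q=q*[1,-1,-1]
    return cv2.projectPoints(q[None],np.zeros(3),np.zeros(3),K,d)[0][0,0]
E
python3 - <<'E'
from h import *
s=manip.sense(); print(s)
ims=[viewer.snapshot(n) for n in("scene","side")]
for n,i in zip(("scene","side"),ims): cv2.imwrite(f"pics/{n}0.png",cv2.resize(i,None,fx=1.5,fy=1.5,interpolation=cv2.INTER_CUBIC)); print(n,cam(n)[2].round(3).tolist(),cam(n)[0][0,0])
print(viewer.calibration("wrist"))
E
```

```text
pics
{'t': 0.0, 'q': array([-1.51250911e+00,  5.28450380e-01,  1.43391285e+00,  2.09549132e-05,
        1.18138568e+00, -1.78477529e-01]), 'qd': array([ 0.00070134,  0.00277802,  0.00114072, -0.00112198, -0.00054606,
       -0.0004897 ]), 'tau': array([ 2.12985742e-04, -4.42351699e+01, -1.78027439e+01, -1.36200456e-04,
        8.35014362e-03, -6.08470287e-06]), 'tcp_pos': array([ 0.14660488, -0.60682577,  0.23033996]), 'tool_rot': array([ 9.93000880e-01,  1.18102030e-01,  7.44226646e-05, -1.07560206e-03]), 'force': array([ 0.43596154, -0.00520329,  0.16638516]), 'ft_torque': array([-0.02553223,  0.0254298 ,  0.00439509]), 'gripper_force': 0.0, 'finger_gap': 1.0018451229524312}
scene [[-0.16, -0.854, 0.494, 1.139], [0.987, -0.144, 0.071, 0.06], [0.01, 0.499, 0.866, 1.098], [0.0, 0.0, 0.0, 1.0]] 418.3570722313576
side [[-0.915, 0.298, -0.274, 0.222], [-0.405, -0.67, 0.622, 0.76], [0.002, 0.68, 0.733, 1.005], [0.0, 0.0, 0.0, 1.0]] 472.35744213733796
{'fov_y': 59.14037054726149, 'cx': 252.72459653241646, 'cy': 193.03006507450075, 'k1': 0.003928973494332554, 'tool_from_camera': array([[-7.40040487e-05,  9.58957588e-01,  2.83549536e-01,
         7.27954762e-02],
       [ 9.99999978e-01,  1.25912089e-04, -1.64840004e-04,
        -4.14423592e-05],
       [-1.93776887e-04,  2.83549518e-01, -9.58957577e-01,
        -1.42388674e-01],
       [ 0.00000000e+00,  0.00000000e+00,  0.00000000e+00,
         1.00000000e+00]])}
```

View pics/scene0.png

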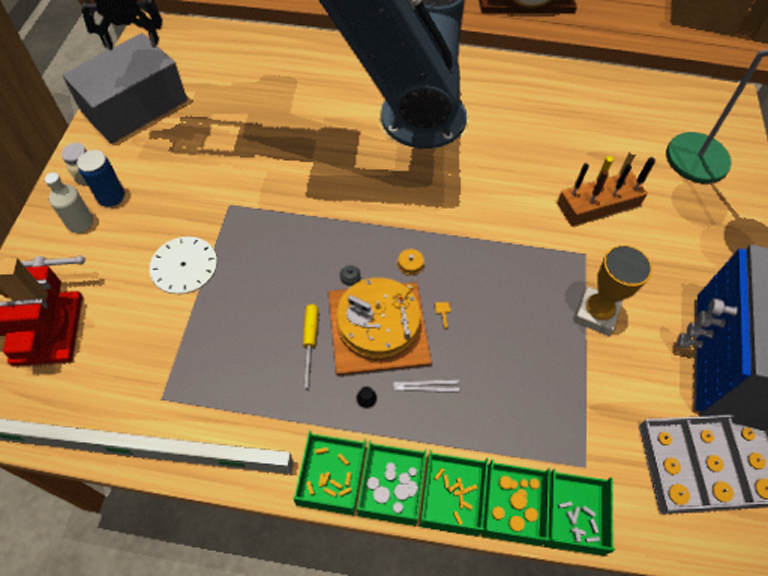

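View pics/side0.png

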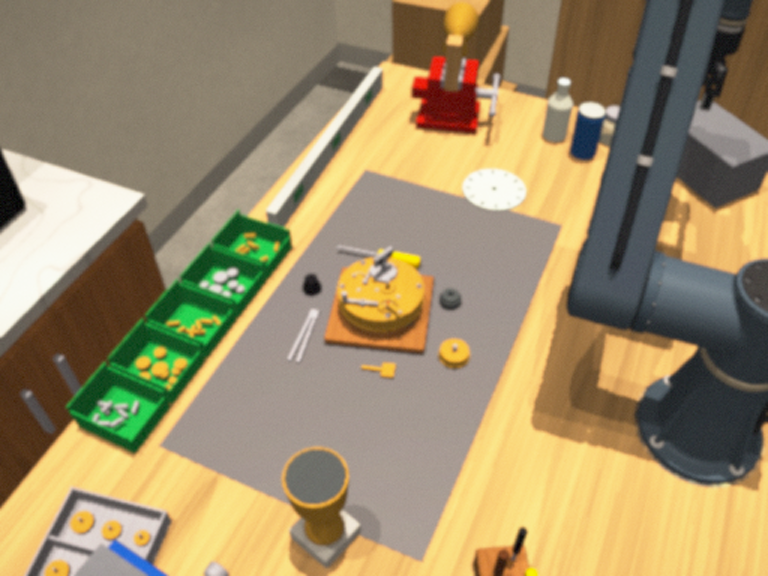

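The scene picture shows the movement at about (380,318) in the 1.5x image, with the key bar near (360,306) and the stop lever near (405,310). In the side picture the movement is at about (380,295) and the key at (382,262). Next I'll get rough coordinates for bringing the wrist camera over it.

Run:
```python
from h import *
a,b=cam("scene"),cam("side")
print("key",tri([(a,(360/1.5,306/1.5)),(b,(382/1.5,262/1.5))]))
for n,uv in dict(key=(360,306)).items(): print(n,atz(a,(uv[0]/1.5,uv[1]/1.5),.111))
for uv in [(329,290),(425,284),(431,365),(336,374)]: print(atz(a,(uv[0]/1.5,uv[1]/1.5),.02))
for n,uv,z in [("pot",(350,270),.02),("spare",(411,261),.02),("loupe",(367,397),.02),("skey",(443,310),.0),("twz",(430,386),0),("sdh",(312,305),.015),("sdt",(307,388),.01)]: print(n,atz(a,(uv[0]/1.5,uv[1]/1.5),z))
p=[cv2.resize(viewer.snapshot(n)[y:y+75,x:x+75],(400,400),interpolation=cv2.INTER_CUBIC) for n,x,y in(("scene",215,180),("side",217,160))]
cv2.imwrite("pics/z.png",np.hstack(p))
```

```text
key [ 0.59879978 -0.04897097  0.09891671]
key [ 0.60449317 -0.04844586  0.111     ]
[ 0.52965726 -0.12561269  0.02      ]
[0.48410062 0.06128061 0.02      ]
[0.65722011 0.09403384 0.02      ]
[ 0.70403633 -0.0772865   0.02      ]
pot [ 0.47650327 -0.09294328  0.02      ]
spare [0.43433346 0.02623649 0.02      ]
loupe [ 0.73895145 -0.01319064  0.02      ]
skey [0.52603611 0.10420911 0.        ]
twz [0.69093241 0.09789598 0.        ]
sdh [ 0.56600968 -0.15274968  0.015     ]
sdt [ 0.73619781 -0.12598836  0.01      ]
```

View pics/z.png

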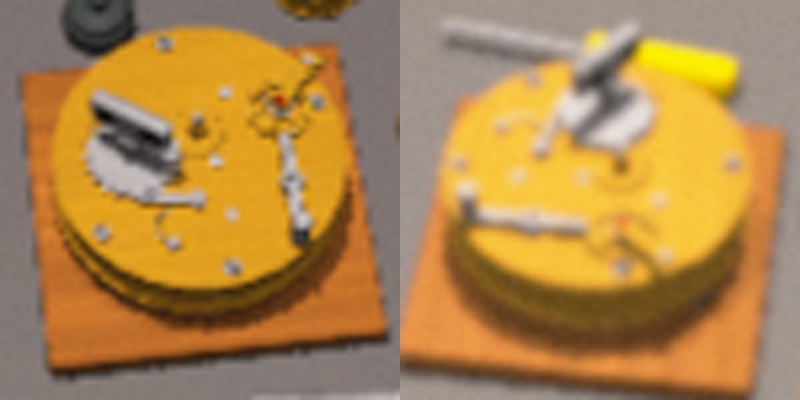

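In the left (scene) crop the key bar is at about (132,118), the balance at (280,100) and the post top at (300,228). Movement x therefore lies roughly along world x, with a yaw of about 0.2 rad. Now I'll fly the wrist camera over it.

```bash
python3 -m creep '[{"slide":[2.9,-2.4,-0.1],"angular":[0,0,0],"claw":1},{"slide":[2.9,-2.4,-0.1],"angular":[0,0,0],"claw":1},{"slide":[2.9,-2.4,-0.1],"angular":[0,0,0],"claw":1},{"slide":[2.9,-2.4,-0.1],"angular":[0,0,0],"claw":1},{"slide":[2.9,-2.4,-0.1],"angular":[0,0,0],"claw":1},{"slide":[2.9,-2.4,-0.1],"angular":[0,0,0],"claw":1},{"slide":[2.9,-2.4,-0.1],"angular":[0,0,0],"claw":1},{"slide":[2.9,-2.4,-0.1],"angular":[0,0,0],"claw":1},{"slide":[2.9,-2.4,-0.1],"angular":[0,0,0],"claw":1},{"slide":[2.9,-2.4,-0.1],"angular":[0,0,0],"claw":1}]' && python3 -m creep '[{"slide":[2.9,-2.4,-0.1],"angular":[0,0,0],"claw":1},{"slide":[2.9,-2.4,-0.1],"angular":[0,0,0],"claw":1},{"slide":[2.9,-2.4,-0.1],"angular":[0,0,0],"claw":1},{"slide":[2.9,-2.4,-0.1],"angular":[0,0,0],"claw":1},{"slide":[2.9,-2.4,-0.1],"angular":[0,0,0],"claw":1},{"slide":[2.9,-2.4,-0.1],"angular":[0,0,0],"claw":1},{"slide":[2.9,-2.4,-0.1],"angular":[0,0,0],"claw":1},{"slide":[2.9,-2.4,-0.1],"angular":[0,0,0],"claw":1},{"slide":[2.5,-2,0],"angular":[0,0,0],"claw":1},{"slide":[0,0,0],"angular":[0,0,0],"claw":1}]'
python3 - <<'E'
from h import *
s=manip.sense(); print(s["q"].round(3),s["qd"].round(3)); im=viewer.snapshot("wrist"); np.save("w1.npy",{"im":im,"s":s},allow_pickle=True)
cv2.imwrite("pics/w1.png",cv2.resize(im,(800,600),interpolation=cv2.INTER_CUBIC))
E
```

```text
t: 1.03
tcp_pos: [0.373, -0.3045, 0.2414]
tool_rot: [0.993, 0.118, 0.0, -0.0]
force: [0.2, -1.3, 0.8]
finger_gap: 1.002
gripper_force: 0.0
t: 1.87
tcp_pos: [0.5756, -0.0353, 0.2494]
tool_rot: [0.993, 0.121, 0.002, -0.001]
force: [-0.1, -0.6, 0.6]
finger_gap: 1.0
gripper_force: 0.0
[-0.256  0.44   1.539  0.003  1.16   1.071] [-0.072 -0.023  0.063 -0.071  0.012 -0.059]
```

View pics/w1.png

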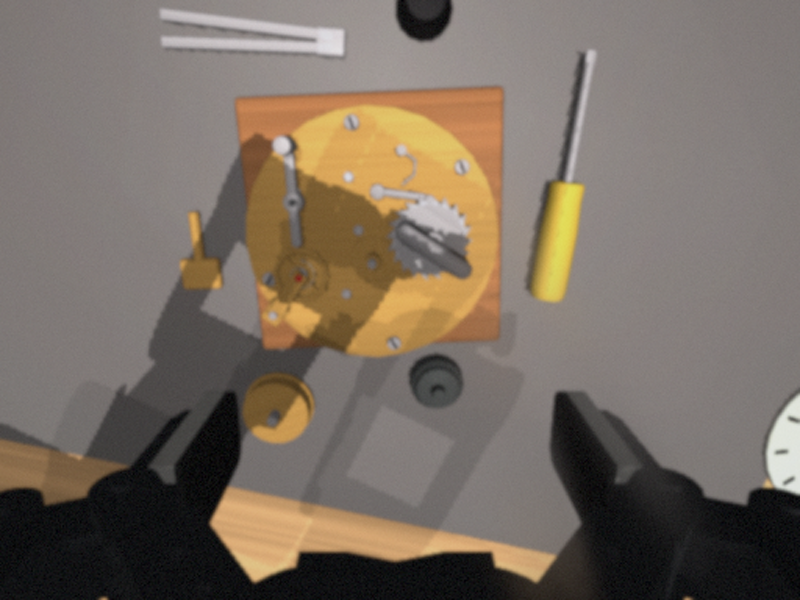

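The wrist view (1.5625x) shows the key bar with its top from (403,229) to (465,270). It also shows the post top at (283,145), the lever pivot at (292,202), the balance jewel at (298,277), the hand arbor at (372,262) and the stand corners. I'll fit the movement pose to these.

```bash
cat > fit.py <<'E'
from h import *
from scipy.optimize import least_squares
d=np.load("w1.npy",allow_pickle=True).item(); c=cam("wrist",d["s"])
k=1.5625
def fit(c,feats,k):
    W=[(atz(c,(u/k,v/k),z)[:2],np.array(m)) for u,v,z,m in feats]
    f=lambda p:np.concatenate([np.array([[np.cos(p[2]),-np.sin(p[2])],[np.sin(p[2]),np.cos(p[2])]])@m+p[:2]-w for w,m in W])
    r=least_squares(f,[.59,-.01,.2],loss="soft_l1",f_scale=.003); return r.x,f(r.x).reshape(-1,2)
if __name__=="__main__":
    F=[(283,145,.094,(.057,.045)),(292,202,.079,(.025,.045)),(298,277,.081,(-.02,.045)),(372,262,.087,(-.012,0)),(502,88,.02,(.09,-.09)),(237,99,.02,(.09,.09))]
    p,r=fit(c,F,k); print(p,"\n",(r*1000).round(1))
    a,b=[atz(c,(u/k,v/k),.122) for u,v in((403,229),(465,270))]; print("bar ends",a,b,"mid",(a+b)/2,"len",np.linalg.norm(a-b),"dir",np.arctan2(*(a-b)[1::-1]))
    y=p[2]; print("key pred",p[0]+.035*np.sin(y),p[1]-.035*np.cos(y),"post",p[:2]+[.057*np.cos(y)-.045*np.sin(y),.057*np.sin(y)+.045*np.cos(y)])
    A,B=cam("scene"),cam("side")
    q=5.3333
    print("key tri",tri([(A,(215+132/q,180+118/q)),(B,(217+(610-400)/q,160+60/q)),(c,((434)/k,249.5/k))]))
    print("post tri",tri([(A,(215+302/q,180+225/q)),(B,(217+(466-400)/q,160+193/q)),(c,((283)/k,145/k))]))
E
python3 fit.py
```

```text
[ 0.58949424 -0.01721153  0.2761614 ] 
 [[-0.3  0.5]
 [-0.2 -0.3]
 [-0.6 -0.4]
 [-1.7 -0.2]
 [ 1.9 -2.3]
 [ 1.1  3.4]]
bar ends [ 0.6077925  -0.03148674  0.122     ] [ 0.59474219 -0.06819264  0.122     ] mid [ 0.60126734 -0.04983969  0.122     ] len 0.03895681994143788 dir 1.2291972118552776
key pred 0.5990374969249183 -0.050885351554041974 post [0.63206456 0.04162526]
key tri [ 0.59762565 -0.05132981  0.10868035]
post tri [0.63210363 0.04209253 0.08798186]
```

Movement pose is (0.5895, -0.0172), yaw 0.276, and the key is near (0.600, -0.050). The bar direction is about 1.23, so the spring stands at about 14.75 rad with about 3.25 rad to go. q6 cannot cover that in one grip, so I'll use two grips half a turn apart. First I'll align the tool with the bar and centre it.

```bash
cat >> h.py <<'E'
def go(P,phi=None):
    s=manip.sense(); M=R.from_quat(s["tool_rot"]).as_matrix(); f=np.arctan2(M[1,0],M[0,0])
    print("t",round(s["t"],2),"tcp",s["tcp_pos"].round(4),"phi",f.round(4),"q6",s["q"][5].round(3),"tilt",M[:3,2].round(3),"F tool",(M.T@s["force"]).round(2),"Mz",s["ft_torque"].round(3),"gap",round(s["finger_gap"],3),"slide cm",(M.T@(np.array(P)-s["tcp_pos"])*100).round(2), "turn z",None if phi is None else round(f-phi,3))
E
python3 -m creep '[{"slide":[0,0,0],"angular":[0,0,-0.123],"claw":1},{"slide":[0,0,0],"angular":[0,0,-0.123],"claw":1},{"slide":[0,0,0],"angular":[0,0,-0.123],"claw":1},{"slide":[0,0,0],"angular":[0,0,-0.123],"claw":1},{"slide":[0,0,0],"angular":[0,0,-0.123],"claw":1},{"slide":[0,0,0],"angular":[0,0,-0.123],"claw":1},{"slide":[0,0,0],"angular":[0,0,-0.123],"claw":1},{"slide":[0,0,0],"angular":[0,0,-0.123],"claw":1},{"slide":[0,0,0],"angular":[0,0,0],"claw":1},{"slide":[0,0,0],"angular":[0,0,0],"claw":1}]' >/dev/null
python3 -c "
from h import *
go([.6,-.0503,.22],1.229)"
```

```text
t 2.75 tcp [ 0.5716 -0.0407  0.2492] phi 1.2165 q6 0.089 tilt [-0.001 -0.    -1.   ] F tool [0.77 0.06 0.73] Mz [-0.016 -0.001  0.007] gap 1.0 slide cm [0.09 3.   2.91] turn z -0.013
```

```bash
python3 -m creep '[{"slide":[0.1,1.5,1.5],"angular":[0,0,-0.013],"claw":1},{"slide":[0,1.5,1.4],"angular":[0,0,0],"claw":1},{"slide":[0,0,0],"angular":[0,0,0],"claw":1},{"slide":[0,0,0],"angular":[0,0,0],"claw":1},{"slide":[0,0,0],"angular":[0,0,0],"claw":1}]' >/dev/null
python3 - <<'E'
from h import *
go([.6,-.0503,.2],1.229)
s=manip.sense(); im=viewer.snapshot("wrist"); np.save("w2.npy",{"im":im,"s":s},allow_pickle=True)
c=cam("wrist",s); print(proj(c,[.6,-.0503,.122]))
u,v=proj(c,[.6,-.0503,.122]).astype(int)
cv2.imwrite("pics/w2.png",cv2.resize(im[v-65:v+65,u-85:u+85],None,fx=4.6,fy=4.6,interpolation=cv2.INTER_CUBIC)); print(u-85,v-65)
E
```

```text
t 3.17 tcp [ 0.6003 -0.0491  0.2204] phi 1.2322 q6 0.072 tilt [-0.001  0.    -1.   ] F tool [ 0.79 -0.39 -0.67] Mz [-0.009 -0.021  0.006] gap 1.001 slide cm [-0.12  0.02  2.04] turn z 0.003
[252.31923593 196.24127117]
167 131
```

View pics/w2.png

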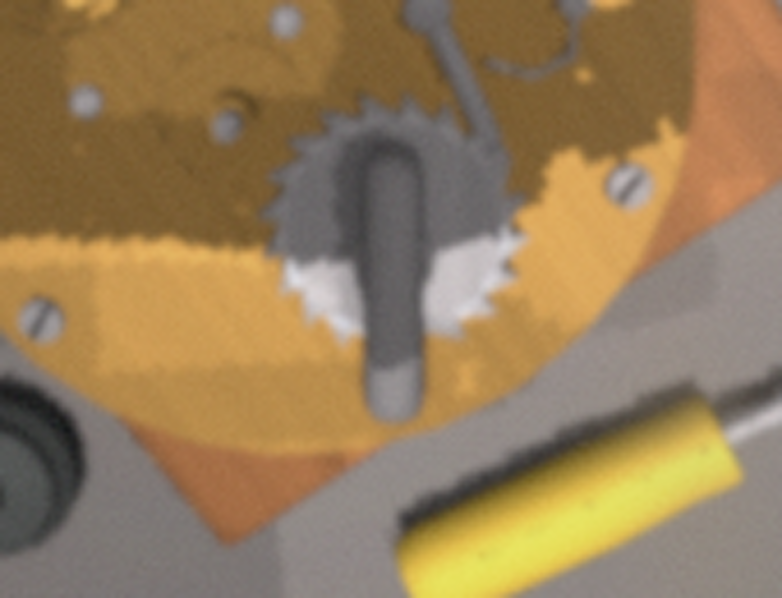

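The bar lies vertical in the crop, so it is aligned with tool x, and its top runs from about (393,145) to (395,420). The hand arbor is at (228,125). Next is the exact centre.

Run:
```python
from h import *
d=np.load("w2.npy",allow_pickle=True).item(); c=cam("wrist",d["s"]); c1=cam("wrist",np.load("w1.npy",allow_pickle=True).item()["s"])
g=lambda x,y:(167+x/4.6,131+y/4.6)
for t in (145,155):
    a,b=[atz(c,g(*p),.122) for p in((393,t),(395,420))]; m=(a+b)/2
    print(m,np.linalg.norm(a-b),np.arctan2(*(a-b)[1::-1]))
m2=g(394,285); print("z check",tri([(c,m2),(c1,(434/1.5625,249.5/1.5625))]))
print("hand arbor",atz(c,g(228,125),.087),"pred from movement", .58949-.012*np.cos(.276), -.0172-.012*np.sin(.276))
go([.6,-.0503,.093],1.229)
```

```text
[ 0.60102365 -0.0481531   0.122     ] 0.046264425997736634 1.239023591803691
[ 0.60075777 -0.04890729  0.122     ] 0.04466511105334602 1.239279957710501
z check [ 0.59951217 -0.05155529  0.10978523]
hand arbor [ 0.57949225 -0.01963988  0.087     ] pred from movement 0.5779441619657122 -0.020470110714638556
t 3.22 tcp [ 0.6004 -0.049   0.2208] phi 1.2326 q6 0.071 tilt [-0.  0. -1.] F tool [-0.28  0.74  0.4 ] Mz [ 0.098 -0.003  0.012] gap 0.997 slide cm [-1.400e-01  1.000e-02  1.278e+01] turn z 0.004
```

```bash
python3 -m creep '[{"slide":[0,0,3],"angular":[0,0,0],"claw":1},{"slide":[0,0,3],"angular":[0,0,0],"claw":1},{"slide":[0,0,3],"angular":[0,0,0],"claw":1},{"slide":[0,0,2],"angular":[0,0,0],"claw":1},{"slide":[0,0,1],"angular":[0,0,0],"claw":1},{"slide":[0,0,0.7],"angular":[0,0,0],"claw":1},{"slide":[0,0,0],"angular":[0,0,0],"claw":0},{"slide":[0,0,0],"angular":[0,0,0],"claw":-0.4},{"slide":[0,0,0],"angular":[0,0,0],"claw":-0.4},{"slide":[0,0,0],"angular":[0,0,0],"claw":-0.4}]' 25
python3 -c "
from h import *
go([.6005,-.049,.093],1.239)"
```

```text
t: 4.05
tcp_pos: [0.602, -0.0492, 0.0949]
tool_rot: [0.816, 0.578, 0.001, 0.001]
force: [0.1, 0.2, 0.3]
finger_gap: 0.454
gripper_force: 0.0
t 4.05 tcp [ 0.602  -0.0492  0.0949] phi 1.2338 q6 0.071 tilt [ 0.003 -0.001 -1.   ] F tool [ 0.18  0.   -0.27] Mz [ 0.001 -0.013  0.013] gap 0.454 slide cm [-0.03 -0.15  0.19] turn z -0.005
```

```bash
python3 -m creep '[{"slide":[0,0,0],"angular":[0,0,0],"claw":-1},{"slide":[0,0,0],"angular":[0,0,0],"claw":-1},{"slide":[0,0,0],"angular":[0,0,0],"claw":-1},{"slide":[0,0,0],"angular":[0,0,0],"claw":-1},{"slide":[0,0,0],"angular":[0,0,0],"claw":-1},{"slide":[0,0,0],"angular":[0,0,0],"claw":-1}]' 25
python3 -c "
from h import *
go([.6005,-.049,.093],1.239)"
```

```text
t: 4.55
tcp_pos: [0.6, -0.0486, 0.0941]
tool_rot: [0.816, 0.579, -0.001, -0.001]
force: [-2.8, 0.5, 4.9]
finger_gap: 0.113
gripper_force: 27.4
t 4.55 tcp [ 0.6    -0.0486  0.0941] phi 1.2343 q6 0.07 tilt [-0.002  0.    -1.   ] F tool [-0.41 -2.78 -4.89] Mz [0.144 0.422 0.071] gap 0.113 slide cm [-0.02  0.06  0.11] turn z -0.005
```

Gripped on the bar (9.6 mm opening). I'll wind gently with a check partway.

```bash
python3 -m creep '[{"slide":[0,0,0],"angular":[0,0,0],"claw":-1},{"slide":[0,0,0],"angular":[0,0,0.08],"claw":-1},{"slide":[0,0,0],"angular":[0,0,0.1],"claw":-1},{"slide":[0,0,0],"angular":[0,0,0.1],"claw":-1},{"slide":[0,0,0],"angular":[0,0,0.1],"claw":-1},{"slide":[0,0,0],"angular":[0,0,0.1],"claw":-1}]' 60
python3 -c "
from h import *
go([.6005,-.049,.093],1.239-1.65)"
```

```text
t: 5.05
tcp_pos: [0.6006, -0.0489, 0.0942]
tool_rot: [0.931, 0.366, -0.0, 0.0]
force: [-1.5, -0.2, 4.9]
finger_gap: 0.103
gripper_force: 62.6
t 5.05 tcp [ 0.6006 -0.0489  0.0942] phi 0.75 q6 0.555 tilt [-0.001 -0.    -1.   ] F tool [-1.28 -0.87 -4.87] Mz [0.003 0.247 0.182] gap 0.103 slide cm [-0.01  0.    0.12] turn z 1.161
```

```bash
python3 -m creep '[{"slide":[0,0,0],"angular":[0,0,0.115],"claw":-1},{"slide":[0,0,0],"angular":[0,0,0.115],"claw":-1},{"slide":[0,0,0],"angular":[0,0,0.115],"claw":-1},{"slide":[0,0,0],"angular":[0,0,0.115],"claw":-1},{"slide":[0,0,0],"angular":[0,0,0.115],"claw":-1},{"slide":[0,0,0],"angular":[0,0,0.115],"claw":-1},{"slide":[0,0,0],"angular":[0,0,0.115],"claw":-1},{"slide":[0,0,0],"angular":[0,0,0.115],"claw":-1},{"slide":[0,0,0],"angular":[0,0,0.115],"claw":-1},{"slide":[0,0,0],"angular":[0,0,0.115],"claw":-1}]'
python3 -c "
from h import *
go([.6005,-.049,.093],1.239-1.65)"
```

```text
t: 5.88
tcp_pos: [0.6009, -0.0505, 0.0942]
tool_rot: [0.98, -0.199, 0.0, 0.001]
force: [-3.0, -3.9, 3.7]
finger_gap: 0.105
gripper_force: 62.4
t 5.88 tcp [ 0.6009 -0.0505  0.0942] phi -0.4001 q6 1.706 tilt [-0.    -0.003 -1.   ] F tool [-1.18  4.78 -3.71] Mz [-0.687  0.491  0.204] gap 0.105 slide cm [-0.09 -0.12  0.12] turn z 0.011
```

Wound to about 16.38 rad, and it will settle on the tooth near 16.31. Now I'll release, turn back half a turn and regrip.

```bash
python3 -m creep '[{"slide":[0,0,0],"angular":[0,0,0],"claw":1},{"slide":[0,0,0],"angular":[0,0,0],"claw":1},{"slide":[0,0,0],"angular":[0,0,0],"claw":1},{"slide":[0,0,0],"angular":[0,0,0],"claw":1},{"slide":[0,0,0],"angular":[0,0,0],"claw":1},{"slide":[0,0,0],"angular":[0,0,0],"claw":1},{"slide":[0,0,0],"angular":[0,0,0],"claw":1}]'
python3 -c "
from h import *
go([.6005,-.0495,.093],2.81)"
```

```text
t: 6.47
tcp_pos: [0.6009, -0.0489, 0.0932]
tool_rot: [0.98, -0.197, -0.0, -0.0]
force: [0.6, 0.1, -0.6]
finger_gap: 0.998
gripper_force: 0.0
t 6.47 tcp [ 0.6009 -0.0489  0.0932] phi -0.3957 q6 1.7 tilt [-0.  0. -1.] F tool [ 0.48 -0.3   0.57] Mz [-0.04  -0.018 -0.045] gap 0.998 slide cm [-0.02  0.08  0.02] turn z -3.206
```

```bash
python3 -m creep '[{"slide":[0,0,0],"angular":[0,0,-0.12],"claw":1},{"slide":[0,0,0],"angular":[0,0,-0.12],"claw":1},{"slide":[0,0,0],"angular":[0,0,-0.12],"claw":1},{"slide":[0,0,0],"angular":[0,0,-0.12],"claw":1},{"slide":[0,0,0],"angular":[0,0,-0.12],"claw":1},{"slide":[0,0,0],"angular":[0,0,-0.12],"claw":1},{"slide":[0,0,0],"angular":[0,0,-0.12],"claw":1},{"slide":[0,0,0],"angular":[0,0,-0.12],"claw":1},{"slide":[0,0,0],"angular":[0,0,-0.12],"claw":1},{"slide":[0,0,0],"angular":[0,0,-0.12],"claw":1}]' >/dev/null; python3 -m creep '[{"slide":[0,0,0],"angular":[0,0,-0.12],"claw":1},{"slide":[0,0,0],"angular":[0,0,-0.12],"claw":1},{"slide":[0,0,0],"angular":[0,0,-0.12],"claw":1},{"slide":[0,0,0],"angular":[0,0,-0.12],"claw":1},{"slide":[0,0,0],"angular":[0,0,-0.12],"claw":1},{"slide":[0,0,0],"angular":[0,0,-0.12],"claw":1},{"slide":[0,0,0],"angular":[0,0,-0.12],"claw":1},{"slide":[0,0,0],"angular":[0,0,-0.12],"claw":1},{"slide":[0,0,0],"angular":[0,0,-0.12],"claw":1},{"slide":[0,0,0],"angular":[0,0,-0.12],"claw":1}]' >/dev/null;  python3 -m creep '[{"slide":[0,0,0],"angular":[0,0,-0.12],"claw":1},{"slide":[0,0,0],"angular":[0,0,-0.12],"claw":1},{"slide":[0,0,0],"angular":[0,0,-0.12],"claw":1},{"slide":[0,0,0],"angular":[0,0,-0.12],"claw":1},{"slide":[0,0,0],"angular":[0,0,-0.12],"claw":1},{"slide":[0,0,0],"angular":[0,0,-0.12],"claw":1},{"slide":[0,0,0],"angular":[0,0,-0.08],"claw":1},{"slide":[0,0,0],"angular":[0,0,0],"claw":1},{"slide":[0,0,0],"angular":[0,0,0],"claw":1},{"slide":[0,0,0],"angular":[0,0,0],"claw":1}]'
python3 -c "
from h import *
go([.6005,-.0495,.093],2.81)
s=manip.sense(); im=viewer.snapshot('wrist'); c=cam('wrist',s)
u,v=proj(c,[.6,-.0495,.122]).astype(int); print(u,v); cv2.imwrite('pics/w3.png',cv2.resize(im[max(0,v-150):v+150],None,fx=1.5,fy=1.5))"
```

```text
t: 8.97
tcp_pos: [0.6009, -0.0489, 0.0933]
tool_rot: [0.169, 0.986, 0.0, -0.0]
force: [0.3, -0.2, -0.6]
finger_gap: 1.001
gripper_force: 0.0
t 8.97 tcp [ 0.6009 -0.0489  0.0933] phi 2.8022 q6 -1.498 tilt [-0.  0. -1.] F tool [-0.33 -0.08  0.61] Mz [ 0.008 -0.039  0.03 ] gap 1.001 slide cm [ 0.02 -0.07  0.03] turn z -0.008
249 287
```

View pics/w3.png

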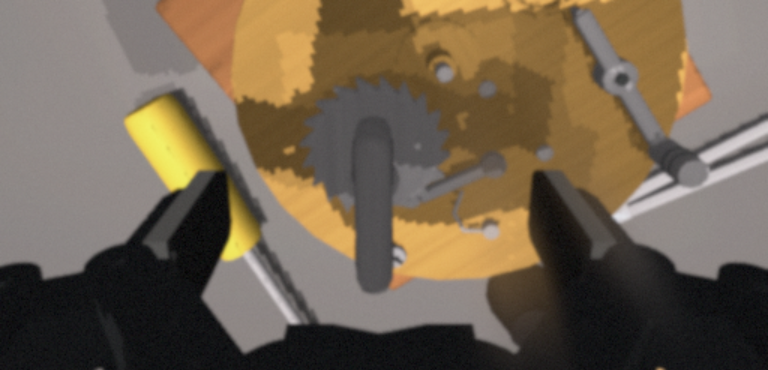

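The bar stands vertical at about (373,205), between the fingers (pads at about 225 and 535). It held its tooth and is aligned, so I'll regrip.

```bash
python3 -m creep '[{"slide":[0,0,0],"angular":[0,0,0],"claw":-1},{"slide":[0,0,0],"angular":[0,0,0],"claw":-1},{"slide":[0,0,0],"angular":[0,0,0],"claw":-1},{"slide":[0,0,0],"angular":[0,0,0],"claw":-1},{"slide":[0,0,0],"angular":[0,0,0],"claw":-1},{"slide":[0,0,0],"angular":[0,0,0],"claw":-1},{"slide":[0,0,0],"angular":[0,0,0],"claw":-1},{"slide":[0,0,0],"angular":[0,0,0],"claw":-1},{"slide":[0,0,0],"angular":[0,0,0],"claw":-1},{"slide":[0,0,0],"angular":[0,0,0],"claw":-1}]' 25; python3 -m creep '[{"slide":[0,0,0],"angular":[0,0,0],"claw":-1},{"slide":[0,0,0],"angular":[0,0,0],"claw":-1}]' 60
python3 -c "
from h import *
go([.6005,-.0495,.093],1.12)"
```

```text
t: 9.85
tcp_pos: [0.6005, -0.0501, 0.0934]
tool_rot: [0.168, 0.986, -0.001, -0.0]
force: [-2.5, -5.2, 0.9]
finger_gap: 0.109
gripper_force: 30.6
t: 10.02
tcp_pos: [0.6005, -0.0501, 0.0934]
tool_rot: [0.168, 0.986, -0.001, -0.0]
force: [-2.8, -5.4, 2.2]
finger_gap: 0.107
gripper_force: 62.5
t 10.02 tcp [ 0.6005 -0.0501  0.0934] phi 2.8044 q6 -1.5 tilt [-0.001 -0.002 -1.   ] F tool [ 0.85 -6.02 -2.15] Mz [-0.713  0.318  0.012] gap 0.107 slide cm [0.02 0.06 0.04] turn z 1.684
```

Wind 1.3 rad of the remaining 1.68 or so, then feel for the stop.

```bash
python3 -m creep '[{"slide":[0,0,0],"angular":[0,0,0.1],"claw":-1},{"slide":[0,0,0],"angular":[0,0,0.1],"claw":-1},{"slide":[0,0,0],"angular":[0,0,0.1],"claw":-1},{"slide":[0,0,0],"angular":[0,0,0.1],"claw":-1},{"slide":[0,0,0],"angular":[0,0,0.1],"claw":-1},{"slide":[0,0,0],"angular":[0,0,0.1],"claw":-1},{"slide":[0,0,0],"angular":[0,0,0.1],"claw":-1},{"slide":[0,0,0],"angular":[0,0,0.1],"claw":-1},{"slide":[0,0,0],"angular":[0,0,0.1],"claw":-1},{"slide":[0,0,0],"angular":[0,0,0.1],"claw":-1}]' >/dev/null; python3 -m creep '[{"slide":[0,0,0],"angular":[0,0,0.1],"claw":-1},{"slide":[0,0,0],"angular":[0,0,0.1],"claw":-1},{"slide":[0,0,0],"angular":[0,0,0.1],"claw":-1},{"slide":[0,0,0],"angular":[0,0,0],"claw":-1},{"slide":[0,0,0],"angular":[0,0,0],"claw":-1}]' >/dev/null
python3 -c "
from h import *
go([.6005,-.0495,.093],1.12)"
python3 -m creep '[{"slide":[0,0,0],"angular":[0,0,0.05],"claw":-1},{"slide":[0,0,0],"angular":[0,0,0.05],"claw":-1},{"slide":[0,0,0],"angular":[0,0,0.05],"claw":-1},{"slide":[0,0,0],"angular":[0,0,0],"claw":-1},{"slide":[0,0,0],"angular":[0,0,0],"claw":-1}]' >/dev/null
python3 -c "
from h import *
go([.6005,-.0495,.093],1.12)"
```

```text
t 11.27 tcp [ 0.5996 -0.0508  0.0935] phi 1.5051 q6 -0.2 tilt [-0.003 -0.003 -1.   ] F tool [-7.97 -4.3  -2.91] Mz [-1.214  0.67   0.12 ] gap 0.11 slide cm [0.14 0.09 0.05] turn z 0.385
t 11.68 tcp [ 0.5994 -0.0508  0.0934] phi 1.3554 q6 -0.05 tilt [-0.003 -0.003 -1.   ] F tool [-7.7  -3.84 -2.87] Mz [-1.211  0.714  0.129] gap 0.104 slide cm [0.15 0.08 0.04] turn z 0.235
```

```bash
python3 -m creep '[{"slide":[0,0,0],"angular":[0,0,0.05],"claw":-1},{"slide":[0,0,0],"angular":[0,0,0.05],"claw":-1},{"slide":[0,0,0],"angular":[0,0,0.04],"claw":-1},{"slide":[0,0,0],"angular":[0,0,0],"claw":-1},{"slide":[0,0,0],"angular":[0,0,0],"claw":-1}]' >/dev/null
python3 -c "
from h import *
go([.6005,-.0495,.093],1.12)"
python3 -m creep '[{"slide":[0,0,0],"angular":[0,0,0.03],"claw":-1},{"slide":[0,0,0],"angular":[0,0,0.02],"claw":-1},{"slide":[0,0,0],"angular":[0,0,0],"claw":-1},{"slide":[0,0,0],"angular":[0,0,0],"claw":-1}]' >/dev/null
python3 -c "
from h import *
go([.6005,-.0495,.093],1.12)"
```

```text
t 12.1 tcp [ 0.5992 -0.0508  0.0935] phi 1.2153 q6 0.09 tilt [-0.004 -0.003 -1.   ] F tool [-8.41 -2.95 -2.82] Mz [-1.227  0.792  0.093] gap 0.103 slide cm [0.16 0.07 0.04] turn z 0.095
t 12.43 tcp [ 0.5992 -0.0508  0.0935] phi 1.1655 q6 0.14 tilt [-0.004 -0.003 -1.   ] F tool [-8.43 -1.52 -3.76] Mz [-1.245  0.699  0.129] gap 0.102 slide cm [0.17 0.07 0.05] turn z 0.045
```

```bash
for i in 1 2; do python3 -m creep '[{"slide":[0,0,0],"angular":[0,0,0.03],"claw":-1},{"slide":[0,0,0],"angular":[0,0,0],"claw":-1},{"slide":[0,0,0],"angular":[0,0,0],"claw":-1}]' >/dev/null
python3 -c "
from h import *
go([.6005,-.0495,.093],1.12)"; done
```

```text
t 12.68 tcp [ 0.5991 -0.0508  0.0935] phi 1.1355 q6 0.17 tilt [-0.004 -0.003 -1.   ] F tool [-8.41 -1.23 -3.21] Mz [-1.265  0.775  0.108] gap 0.108 slide cm [0.17 0.07 0.04] turn z 0.015
t 12.93 tcp [ 0.5991 -0.0508  0.0934] phi 1.1054 q6 0.2 tilt [-0.004 -0.003 -1.   ] F tool [-9.02 -2.16 -3.4 ] Mz [-1.206  0.784  0.192] gap 0.107 slide cm [0.18 0.07 0.04] turn z -0.015
```

```bash
for i in 1 2; do python3 -m creep '[{"slide":[0,0,0],"angular":[0,0,0.02],"claw":-1},{"slide":[0,0,0],"angular":[0,0,0],"claw":-1},{"slide":[0,0,0],"angular":[0,0,0],"claw":-1}]' >/dev/null
python3 -c "
from h import *
go([.6005,-.0495,.093],1.12)"; done
```

```text
t 13.18 tcp [ 0.5991 -0.0508  0.0935] phi 1.0858 q6 0.22 tilt [-0.004 -0.003 -1.   ] F tool [-7.86 -2.3  -3.14] Mz [-1.249  0.768  0.292] gap 0.107 slide cm [0.18 0.06 0.04] turn z -0.034
t 13.43 tcp [ 0.5991 -0.0507  0.0934] phi 1.0662 q6 0.24 tilt [-0.004 -0.003 -1.   ] F tool [-7.15 -0.85 -3.9 ] Mz [-1.246  0.767  0.235] gap 0.102 slide cm [0.18 0.06 0.04] turn z -0.054
```

```bash
for i in 1 2 3; do python3 -m creep '[{"slide":[0,0,0],"angular":[0,0,0],"claw":-1}]' >/dev/null; python3 -c "
from h import *
print(manip.sense()['ft_torque'])"; done
for i in 1 2; do python3 -m creep '[{"slide":[0,0,0],"angular":[0,0,0.02],"claw":-1},{"slide":[0,0,0],"angular":[0,0,0],"claw":-1},{"slide":[0,0,0],"angular":[0,0,0],"claw":-1}]' >/dev/null
python3 -c "
from h import *
go([.6005,-.0495,.093],1.12)"; done
```

```text
[-1.18041707  0.78065138  0.2289645 ]
[-1.23595888  0.74031035  0.27537214]
[-1.21033646  0.78973498  0.30768363]
t 13.93 tcp [ 0.5991 -0.0508  0.0934] phi 1.0465 q6 0.259 tilt [-0.004 -0.003 -1.   ] F tool [-8.72 -1.87 -3.57] Mz [-1.215  0.754  0.331] gap 0.108 slide cm [0.18 0.06 0.04] turn z -0.073
t 14.18 tcp [ 0.599  -0.0507  0.0934] phi 1.0269 q6 0.279 tilt [-0.004 -0.003 -1.   ] F tool [-9.55 -0.75 -3.16] Mz [-1.139  0.794  0.368] gap 0.106 slide cm [0.18 0.06 0.04] turn z -0.093
```

The torque climbs steadily from about 0.12 to 0.37 N m, so the key is firm against its stop at φ≈1.12 as predicted. Release and rise.

```bash
python3 -m creep '[{"slide":[0,0,0],"angular":[0,0,0],"claw":1},{"slide":[0,0,0],"angular":[0,0,0],"claw":1},{"slide":[0,0,0],"angular":[0,0,0],"claw":1},{"slide":[0,0,0],"angular":[0,0,0],"claw":1},{"slide":[0,0,0],"angular":[0,0,0],"claw":1},{"slide":[0,0,0],"angular":[0,0,0],"claw":1}]' > /dev/null; python3 -m creep '[{"slide":[0,0,-2],"angular":[0,0,0],"claw":1},{"slide":[0,0,-3],"angular":[0,0,0],"claw":1},{"slide":[0,0,-3],"angular":[0,0,0],"claw":1},{"slide":[0,0,-3],"angular":[0,0,0],"claw":1},{"slide":[0,0,0],"angular":[0,0,0],"claw":0},{"slide":[0,0,0],"angular":[0,0,0],"claw":-1},{"slide":[0,0,0],"angular":[0,0,0],"claw":-1},{"slide":[0,0,0],"angular":[0,0,0],"claw":-1}]'
python3 - <<'E'
from h import *
go([.6321,.0416,.2])
s=manip.sense(); im=viewer.snapshot("wrist"); np.save("w4.npy",{"im":im,"s":s},allow_pickle=True)
c=cam("wrist",s); print(proj(c,[.6005,-.0495,.122]),proj(c,[.6321,.0416,.094]))
cv2.imwrite("pics/w4.png",cv2.resize(im,(800,600),interpolation=cv2.INTER_CUBIC))
E
```

```text
t: 15.35
tcp_pos: [0.5999, -0.0486, 0.2019]
tool_rot: [0.872, 0.49, -0.001, -0.001]
force: [-0.1, 0.2, 0.1]
finger_gap: 0.454
gripper_force: 0.0
t 15.35 tcp [ 0.5999 -0.0486  0.2019] phi 1.0238 q6 0.281 tilt [-0.003  0.001 -1.   ] F tool [ 0.1  -0.13 -0.13] Mz [ 0.021 -0.048  0.015] gap 0.454 slide cm [ 9.38 -1.94  0.19] turn z None
[253.87779882 203.05495794] [224.437699    60.73790929]
```

View pics/w4.png

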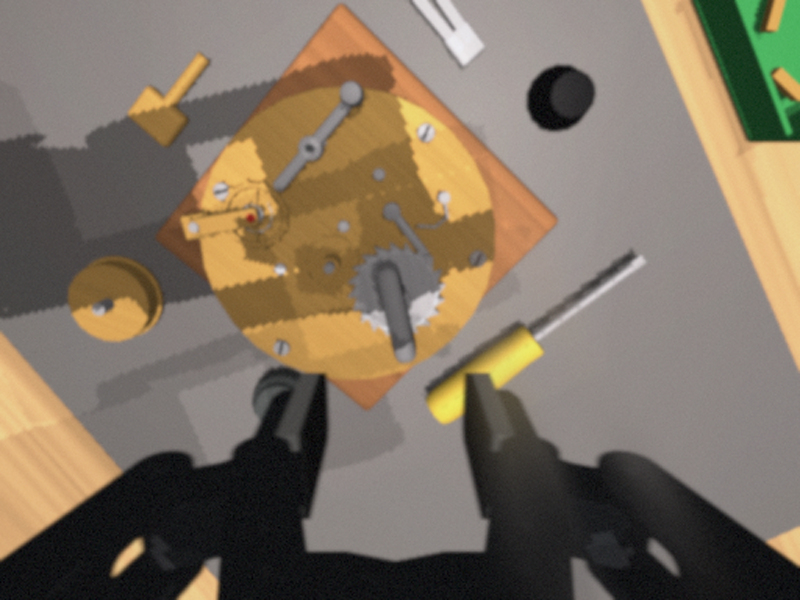

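The wrist view shows the key bar from (387,262) to (404,358), the post top at (350,93), the pivot at (312,148), and the lever still blocking the balance. I'll check the key's resting angle and compute the post push.

```bash
python3 -m creep '[{"slide":[0,0,0],"angular":[0,0,-0.12],"claw":-1},{"slide":[0,0,0],"angular":[0,0,-0.12],"claw":-1},{"slide":[0,0,0],"angular":[0,0,-0.12],"claw":-1},{"slide":[0,0,0],"angular":[0,0,-0.12],"claw":-1},{"slide":[0,0,0],"angular":[0,0,-0.12],"claw":-1},{"slide":[0,0,0],"angular":[0,0,-0.12],"claw":-1},{"slide":[0,0,0],"angular":[0,0,-0.1],"claw":-1},{"slide":[0,0,0],"angular":[0,0,0],"claw":-1},{"slide":[0,0,0],"angular":[0,0,0],"claw":-1}]' >/dev/null
python3 - <<'E'
from h import *
from fit import fit
d=np.load("w4.npy",allow_pickle=True).item(); c=cam("wrist",d["s"]); k=1.5625
a,b=[atz(c,(u/k,v/k),.122) for u,v in((387,262),(404,358))]; print("bar",(a+b)/2,np.linalg.norm(a-b),np.arctan2(*(a-b)[1::-1]))
p,r=fit(c,[(350,93,.094,(.057,.045)),(312,148,.079,(.025,.045)),(251,217,.081,(-.02,.045)),(330,265,.087,(-.012,0)),(342,3,.02,(.09,.09)),(557,221,.02,(.09,-.09))],k); print(p,(r*1000).round(1).tolist())
p=np.array([.5895,-.0165,p[2]]) if 0 else p
print("w mod",p[2]-np.arctan2(*(a-b)[1::-1])+6*np.pi)
w=lambda x,y,z:[p[0]+x*np.cos(p[2])-y*np.sin(p[2]),p[1]+x*np.sin(p[2])+y*np.cos(p[2]),z]
c1=cam("wrist",np.load("w1.npy",allow_pickle=True).item()["s"]); print("post tri",tri([(c,(350/k,93/k)),(c1,(283/k,145/k))]),w(.057,.045,0))
go(w(.055,.072,.14),1.847); go(w(.055,.072,.084))
E
```

```text
bar [ 0.60148315 -0.04742697  0.122     ] 0.04500351541564806 1.191414128878215
[ 0.59001925 -0.0170253   0.2757138 ] [[0.4, -0.1], [-1.0, 0.7], [-0.3, 0.2], [-1.8, -1.0], [0.6, 2.7], [2.2, -2.3]]
w mod 17.933855592989833
post tri [0.63138702 0.04382339 0.0765826 ] [np.float64(0.6326158971798296), np.float64(0.0417924337192317), 0]
t 16.15 tcp [ 0.6003 -0.0488  0.2021] phi 1.8412 q6 -0.537 tilt [-0.002  0.001 -1.   ] F tool [-0.67  0.42  0.14] Mz [ 0.036 -0.021  0.006] gap 0.002 slide cm [10.56  5.33  6.21] turn z -0.006
t 16.15 tcp [ 0.6003 -0.0488  0.2021] phi 1.8412 q6 -0.537 tilt [-0.002  0.001 -1.   ] F tool [-0.67  0.42  0.14] Mz [ 0.036 -0.021  0.006] gap 0.002 slide cm [10.56  5.34 11.81] turn z None
```

The key rests at 17.93 ± 0.05, which is the last tooth (17.88). Move beside the post and descend.

```bash
python3 -m creep '[{"slide":[2.6,1.3,0],"angular":[0,0,0],"claw":-1},{"slide":[2.6,1.3,0],"angular":[0,0,0],"claw":-1},{"slide":[2.7,1.3,0],"angular":[0,0,0],"claw":-1},{"slide":[2.7,1.4,0],"angular":[0,0,0],"claw":-1},{"slide":[0,0,2],"angular":[0,0,0],"claw":-1},{"slide":[0,0,2],"angular":[0,0,0],"claw":-1},{"slide":[0,0,2],"angular":[0,0,0],"claw":-1},{"slide":[0,0,0],"angular":[0,0,0],"claw":-1},{"slide":[0,0,0],"angular":[0,0,0],"claw":-1}]' >/dev/null
python3 - <<'E'
from h import *
go([.6233,.0673+.0,.084]); p=[.59002,-.01703,.2757]
w=lambda x,y,z:[p[0]+x*np.cos(p[2])-y*np.sin(p[2]),p[1]+x*np.sin(p[2])+y*np.cos(p[2]),z]
go(w(.055,.072,.084),1.847)
E
```

```text
t 16.9 tcp [0.6223 0.0675 0.1419] phi 1.8424 q6 -0.342 tilt [-0.004  0.    -1.   ] F tool [-0.71 -0.21 -0.35] Mz [-0.012  0.008 -0.059] gap -0.001 slide cm [-0.06  0.11  5.79] turn z None
t 16.9 tcp [0.6223 0.0675 0.1419] phi 1.8424 q6 -0.342 tilt [-0.004  0.    -1.   ] F tool [-0.71 -0.21 -0.35] Mz [-0.012  0.008 -0.059] gap -0.001 slide cm [-0.06  0.11  5.79] turn z -0.005
```

```bash
python3 -m creep '[{"slide":[0,0.1,2],"angular":[0,0,0],"claw":-1},{"slide":[0,0,2],"angular":[0,0,0],"claw":-1},{"slide":[0,0,1.3],"angular":[0,0,0],"claw":-1},{"slide":[0,0,0.4],"angular":[0,0,0],"claw":-1},{"slide":[0,0,0],"angular":[0,0,0],"claw":-1},{"slide":[-0.5,0,0],"angular":[0,0,0],"claw":-1},{"slide":[-0.3,0,0],"angular":[0,0,0],"claw":-1},{"slide":[0,0,0],"angular":[0,0,0],"claw":-1}]' >/dev/null
python3 -c "
from h import *
go([.6233,.0673,.084])"
python3 -m creep '[{"slide":[-0.3,0,0],"angular":[0,0,0],"claw":-1},{"slide":[-0.3,0,0],"angular":[0,0,0],"claw":-1},{"slide":[-0.3,0,0],"angular":[0,0,0],"claw":-1},{"slide":[-0.3,0,0],"angular":[0,0,0],"claw":-1},{"slide":[-0.3,0,0],"angular":[0,0,0],"claw":-1},{"slide":[0,0,0],"angular":[0,0,0],"claw":-1}]' >/dev/null
python3 -c "
from h import *
p=[.59002,-.01703,.2757]
w=lambda x,y,z:[p[0]+x*np.cos(p[2])-y*np.sin(p[2]),p[1]+x*np.sin(p[2])+y*np.cos(p[2]),z]
go(w(.055,.0443,.084),1.847)"
```

```text
t 17.57 tcp [0.628  0.059  0.0878] phi 1.8428 q6 -0.355 tilt [ 0.003 -0.001 -1.   ] F tool [-0.42 -0.24 -0.15] Mz [-0.026  0.033 -0.015] gap 0.004 slide cm [ 0.93 -0.23  0.38] turn z None
t 18.07 tcp [0.6303 0.0448 0.0862] phi 1.8433 q6 -0.378 tilt [-0.001 -0.    -1.   ] F tool [ 0.91  0.35 -0.14] Mz [ 0.11   0.049 -0.051] gap -0.003 slide cm [-0.43 -0.06  0.22] turn z -0.004
```

```bash
python3 -m creep '[{"slide":[-0.2,0,0],"angular":[0,0,0],"claw":-1},{"slide":[-0.2,0,0],"angular":[0,0,0],"claw":-1},{"slide":[0,0,0],"angular":[0,0,0],"claw":-1},{"slide":[0,0,0],"angular":[0,0,0],"claw":-1}]' >/dev/null
python3 - <<'E'
from h import *
p=[.59002,-.01703,.2757]
w=lambda x,y,z:[p[0]+x*np.cos(p[2])-y*np.sin(p[2]),p[1]+x*np.sin(p[2])+y*np.cos(p[2]),z]
go(w(.055,.0443,.084),1.847)
s=manip.sense(); im=viewer.snapshot("wrist"); c=cam("wrist",s); cv2.imwrite("pics/w5.png",im)
E
```

```text
t 18.4 tcp [0.6312 0.0415 0.086 ] phi 1.8438 q6 -0.383 tilt [-0.001 -0.    -1.   ] F tool [1.79 0.12 0.24] Mz [ 0.2    0.23  -0.011] gap -0.001 slide cm [-0.09 -0.05  0.2 ] turn z -0.003
```

View pics/w5.png

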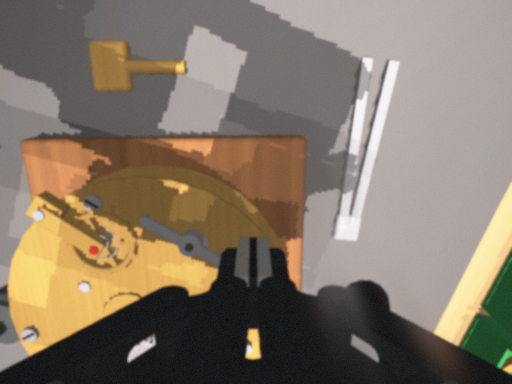

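The lever's nose is at (145,218) and its pivot at (190,243), so it has turned by about 0.5 rad and is clear of the balance. A small extra nudge, then I'll back off and rise.

```bash
python3 -m creep '[{"slide":[-0.1,0,0],"angular":[0,0,0],"claw":-1},{"slide":[0,0,0],"angular":[0,0,0],"claw":-1},{"slide":[0,0,0],"angular":[0,0,0],"claw":-1}]'; python3 -m creep '[{"slide":[0.8,0,0],"angular":[0,0,0],"claw":-1},{"slide":[1.2,0,0],"angular":[0,0,0],"claw":-1},{"slide":[0.5,0,-2],"angular":[0,0,0],"claw":-1},{"slide":[0,0,-3],"angular":[0,0,0],"claw":-1},{"slide":[-2,-1,-3],"angular":[0,0,0],"claw":-1},{"slide":[-3,-2,-3],"angular":[0,0,0],"claw":-1},{"slide":[-3,-2,-1],"angular":[0,0,0],"claw":-1},{"slide":[-2,0,0],"angular":[0,0,0],"claw":-1},{"slide":[0,0,0],"angular":[0,0,0],"claw":-1},{"slide":[0,0,0],"angular":[0,0,0],"claw":-1}]'
python3 - <<'E'
from h import *
s=manip.sense(); im=viewer.snapshot("wrist"); np.save("w6.npy",{"im":im,"s":s},allow_pickle=True); cv2.imwrite("pics/w6.png",cv2.resize(im,(800,600),interpolation=cv2.INTER_CUBIC))
E
```

```text
t: 18.7
tcp_pos: [0.6314, 0.0408, 0.0861]
tool_rot: [0.604, 0.797, -0.0, -0.001]
force: [-3.0, 1.6, -0.7]
finger_gap: 0.002
gripper_force: 1.1
t: 19.53
tcp_pos: [0.6058, -0.0416, 0.2036]
tool_rot: [0.605, 0.796, 0.001, 0.001]
force: [-0.2, 0.1, -0.4]
finger_gap: -0.005
gripper_force: 0.0
```

View pics/w6.png

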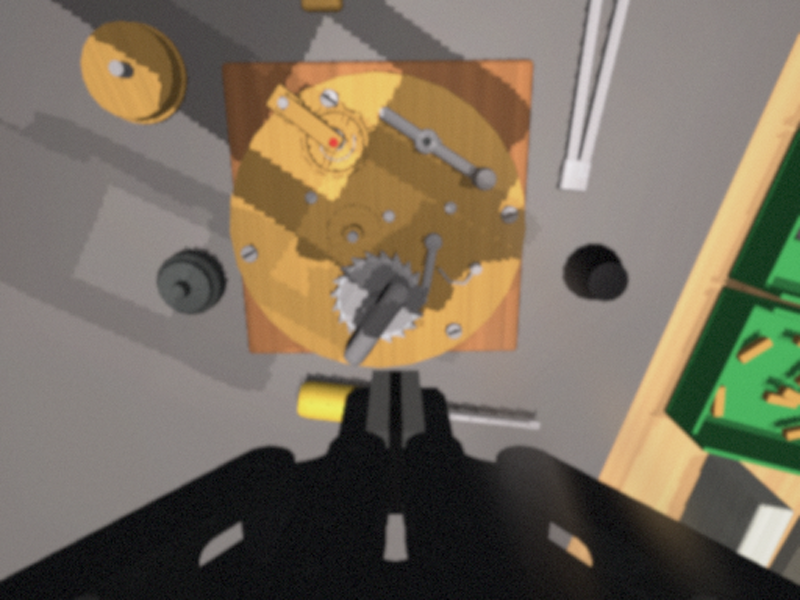

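The final view shows the lever nose at (382,113) and its pivot at (427,142), so it has turned about 0.57 rad and the nose is clear of the balance. The key bar is at rest, the other things are undisturbed and the arm is clear. Handing in.

```bash
python3 -c "
from h import *
d=np.load('w6.npy',allow_pickle=True).item(); c=cam('wrist',d['s']); k=1.5625
a,b=[atz(c,(u/k,v/k),.122) for u,v in((402,286),(355,356))]; print('w',.2757-np.arctan2(*(a-b)[1::-1])+6*np.pi)
print(ticket.sign_off())"
```

```text
w 17.856484417084804
the job is handed in; nothing more can be done
None
```

The job is handed in: by my measurements the mainspring is fully wound, with the key resting on its last tooth (about 17.86 rad), and the stop lever stands clear of the balance at about 0.57 rad; sign-off returned no verdict.

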